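# Make up two cryostat sectioning kits

## Robot

A 6-joint arm with a two-finger parallel gripper is mounted at the origin on the work surface. World frame = base frame: x ahead of the robot, y to its left, z up, the work surface at z = 0. Lengths are in m, angles in rad, forces in N, time in s.
With the tool pointing down it reaches from about 0.35 to 0.775 m from the base axis. Payload 5.5 kg.
Tool frame: the origin (TCP) lies at the very end of the fingers, on their centre line; the grasp point (between the pads) lies 19 mm behind it; z points along the fingers, y is the direction in which the jaws open and shut (so a half turn about z gives the same grasp; the last joint's range is limited). The gripper opens to 85 mm and grips with 20 to 120 N. Pads are 22 mm wide; open, the fingers measure 114 mm over their backs; the gripper's body (76 mm by 85 mm) begins 54 mm behind the grasp point. The pads swing forward as they close: fully open they stand 13 mm farther back than shut.
Start: joints at [-1.387, 0.313, 0.046, 1.304, 0, 1.431], TCP at [0.183, -0.545, 0.231] pointing down, gripper open.
Joint ranges: [-2.76, 2.76], [-0.86, 1.69], [-1.03, 1.26], [-2.2, 2.34], [-1.47, 1.5], [-3.14, 3.14]. Speed limits (rad/s): [2.57, 2.57, 3.14, 3.14, 3.14, 3.14].

## Interface

Orientations are given as a unit quaternion [w, x, y, z].
In Python, from workcell import get_state, vision, workorder, silhouettes, tip_of gives the robot as it stands.
- The arm moves only by the shell command python3 -m inch 'ROWS' [FORCE]. ROWS is JSON, a list of rows, each a list of 7 numbers: the shift along the tool's x, y, z in cm, then the turn, a rotation vector about the tool's x, y, z in degrees, then the finger opening in cm, from 0 to 8.54. In form: [[dx, dy, dz, rx, ry, rz, hand], ...]. A call has 1 to 5 rows; each row shifts and turns the commanded pose from where the row before left it, along the tool's axes as they then stand; what a row does not reach is not made up. A row lasts 1/10 s, in which the tool goes at most 50 mm and 8.59 degrees, less where a joint would pass 70% of its speed; a pose out of reach is approached as far as the arm can. A call with a gripper value outside its range is refused whole. The fingers move at their own pace and stop on an object; FORCE is the grip in N (left out, the last holds). Time passes only in rows, so rows that do not move let the fingers close. It gives the time, the measured TCP pose, the force and the opening at its end, in the units of the state.
- get_state(): the state, without advancing time (a new reading comes with each control period).
- vision.read_camera(name): name is "scene" or "side" or "wrist"; returns a dict with "pixels" (384x512x3 uint8, red, green, blue), "depth" (384x512 float32, m along the optical axis (not along the pixel's ray), 0 where there is no reading), "mtx" (3x3 intrinsics, pixels), "k1" (the pictures are not rectified: a ray, as slopes to the right and down, at radius r is drawn at 1 + k1 r^2 times it, then the intrinsics apply), "T" (4x4, takes a point from camera to world coordinates); the wrist camera has in their place "tool_from_camera" (4x4, takes a point from camera to tool coordinates, whose origin is the TCP and whose axes are the flange's). Camera axes: x right, y up, looking along -z (the intrinsics and any distortion apply to the point x, -y, -z); pixel columns grow to the right and rows downward; lengths in m; the calibration is good to about 2 mm. A picture is of the moment at which its call begins: read the wrist's pose just before it.
- workorder.hand_in(): hands the job in, once; it reports no verdict.
Trained networks look in a picture, given as the dict that the camera call returned (one of the last four; its "shot" number tells which), for a name from the list of things; names that differ only in an ending like _2 or _b are one class to them, and where a whole thing is asked for, a point or a joint stands for the part that bears it (a point fixed in the world has none). Each returns a list of dicts, best first, with "confidence" (0 to 1); they miss things now and then, are a little off and sometimes report something else, mostly with a low value. They report only what shows in the picture. A call takes as long as a camera call.
- silhouettes(picture, label): "mask" (384x512 bool, what is visible of it) and "location" ([column, row] in pixels, amid what is visible of it).
- tip_of(picture, label): "location" ([column, row] in pixels: a listed point, or the origin of a listed thing).
The state is a dict: "clock": time; "joint_pos": joint angles; "qvel": joint speeds; "tau": joint torques, N m; "tcp_pos": TCP position; "orientation": TCP orientation; "wrist_force": force on the tool from outside, world axes, zero at the start; "ft_torque": the same for the moment, N m; "finger_gap": finger opening in m.
Only numpy, scipy, OpenCV 4.12 (cv2) and the standard library are available. Lean on these libraries where they do the work, as an engineer would, in place of code of your own. Each camera call takes 0.05 s, during which the arm holds its last target.

## Task

Make up the two sectioning kits: in the oblong tray, stand the widest specimen disc in the bay next to the black finger tab and the heat extractor in the other bay; in the round dish, stand the smallest specimen disc in the bay next to its finger tab and the black star knob in the other bay. Each must end upright, as it stands now, flat on the floor of its bay and let go. Leave the middle-sized disc, the vice, the jar and the beaker where they stand.

Things in the scene. Friction and masses are not known exactly. Their poses are not given: they have to be found in the camera images.
- wide_disc: The widest of the three discs: a bare metal specimen disc standing face down on the bench, stem up. Round plate 48 mm across and 8 mm thick, with a round stem 12 mm across rising from its middle to 44 mm. Origin at the centre of its underside, z up along the stem. Loose, 0.08 to 0.17 kg.
- small_disc: The smallest of the three discs: a bare metal specimen disc standing face down on the bench, stem up. Round plate 26 mm across and 8 mm thick, with a round stem 12 mm across rising from its middle to 44 mm. Origin at the centre of its underside, z up along the stem. Loose, 0.04 to 0.09 kg.
- extractor: Heat extractor: a plain metal weight 38 mm across and 26 mm high, with a round black grip knob on top, 18 mm across, from 31 to 51 mm height, on a short 12 mm neck. Origin at the centre of its underside, z up. Loose, 0.14 to 0.28 kg.
- star_knob: Star knob: black four-lobed clamping knob standing head down, head 42 mm across the lobes and 16 mm high, with a round steel stud 10 mm across rising from its middle to 46 mm. Origin at the centre of its underside, z up along the stud. Loose, 0.05 to 0.1 kg.
- oblong_tray: Oblong white tray 140 x 72 mm outside, with walls and one cross wall 3 mm thick and 10 mm high over the bench and a floor 3 mm thick: two square bays, 65 mm x 66 mm inside, their centres 34 mm either side of the origin along x. Origin at the centre of the underside; its x axis points along the tray to the tab: a flat black finger tab, 30 mm wide, that sticks out 25 mm beyond the rim at +x. Fixed to the bench; may lie at any yaw.
- round_dish: Round white dish 140 mm across outside, with a rim and one straight cross wall 3 mm thick and 10 mm high over the bench and a floor 3 mm thick: two half-round bays; a good set-down point in each is 33 mm from the origin along x. Origin at the centre of the underside; its x axis points square to the cross wall to the tab: a flat black finger tab, 30 mm wide, that sticks out 25 mm beyond the rim at +x. Fixed to the bench; may lie at any yaw.
- middle_disc: The middle-sized of the three discs, a spare that stays where it is: a bare metal specimen disc standing face down on the bench, stem up. Round plate 36 mm across and 8 mm thick, with a round stem 12 mm across rising from its middle to 44 mm. Origin at the centre of its underside, z up along the stem. Loose.
- vice: Small steel specimen vice, 44 x 36 mm and 38 mm high, two upright jaws; origin at the centre of its underside. Loose; stays where it is.
- jar: Small closed amber jar, 42 mm across and 58 mm high; origin at the centre of its underside. Loose; stays where it is.
- beaker: Small open white beaker, 48 mm across the rim and 55 mm high; origin at the centre of its underside. Loose; stays where it is.

How it is judged:
By the outcome, as a careful person would: the job done as asked, in the order asked, and still so for the second after the job is handed in, with the robot touching nothing.
It also fails if it takes over 102 s, if anything falls off the work surface, if the arm or the gripper's body presses on something with over 40 N, if the wrist force passes 120 N, or if a joint passes its speed limit or range.

## Working session

There is one attempt and no reset: what is moved stays moved. The work goes in short steps, Python scripts to look and compute and a shell command to move; the robot and the scene stay as the last step left them, time stands still between calls to the robot, and variables do not carry over. Pictures are saved under pics/ and viewed, and the job is handed in when it is done.

```bash
ls; mkdir -p pics
cat > h.py <<'E'
import numpy as np, cv2
from workcell import get_state, vision, workorder, silhouettes, tip_of
from scipy.spatial.transform import Rotation as R
def tcpT(s):
    q=s["orientation"];T=np.eye(4);T[:3,:3]=R.from_quat([q[1],q[2],q[3],q[0]]).as_matrix();T[:3,3]=s["tcp_pos"];return T
def snap(name,fn=None):
    s=get_state();p=vision.read_camera(name)
    p["W"]=p["T"] if "T" in p else tcpT(s)@p["tool_from_camera"]
    if fn: cv2.imwrite("pics/"+fn,p["pixels"][:,:,::-1])
    return p
def rays(p,uv):
    uv=np.asarray(uv,float).reshape(-1,1,2)
    k=np.array([p["k1"],0,0,0],float)
    n=cv2.undistortPoints(uv,np.asarray(p["mtx"],float),k).reshape(-1,2)
    return np.c_[n[:,0],-n[:,1],-np.ones(len(n))]
def onplane(p,uv,z):
    d=rays(p,uv)@p["W"][:3,:3].T;o=p["W"][:3,3]
    return o+d*((z-o[2])/d[:,2])[:,None]
def cloud(p,mask):
    v,u=np.nonzero(mask&(p["depth"]>0));d=p["depth"][v,u]
    c=rays(p,np.c_[u,v])*d[:,None]
    return c@p["W"][:3,:3].T+p["W"][:3,3]
E
python3 - <<'E'
from h import *
np.set_printoptions(precision=4,suppress=True)
s=get_state();print(s)
for c in("scene","side"):
    p=snap(c,c+"0.png");print(c,p["W"],p["k1"],p["mtx"])
    for n in "wide_disc small_disc middle_disc extractor star_knob oblong_tray round_dish vice jar beaker".split():
        for r in silhouettes(p,n)[:3]:
            C=cloud(p,r["mask"]); print(n,"sil",round(r["confidence"],2),np.round(r["location"]),r["mask"].sum(),np.median(C,0) if len(C) else None, C.min(0),C.max(0))
        for r in tip_of(p,n)[:2]: print(n,"tip",round(r["confidence"],2),np.round(r["location"],1),onplane(p,[r["location"]],0)[0])
print(get_state()["clock"])
E
```

```text
pics
{'clock': 0.0, 'joint_pos': array([-1.3866,  0.314 ,  0.045 ,  1.3036,  0.    ,  1.4312]), 'qvel': array([ 0.    , -0.0001,  0.0004,  0.0004, -0.    ,  0.    ]), 'tau': array([ -0.001 , -48.0624,  29.8534,   0.0191,  -0.0001,   0.    ]), 'tcp_pos': array([ 0.1828, -0.5446,  0.2304]), 'orientation': array([-0.0009,  0.9869,  0.1612, -0.    ]), 'wrist_force': array([0.4509, 0.3026, 0.0698]), 'ft_torque': array([-0.0185, -0.0045, -0.0076]), 'finger_gap': 0.08525880031838846}
scene [[ 0.3462 -0.6234  0.7011  1.4147]
 [ 0.9381  0.2386 -0.251  -0.2956]
 [-0.0108  0.7446  0.6674  0.8484]
 [ 0.      0.      0.      1.    ]] -0.18795233615767543 [[476.1945   0.     254.7507]
 [  0.     476.1945 189.1246]
 [  0.       0.       1.    ]]
wide_disc sil 0.69 [250. 202.] 231 [ 0.5772 -0.0066  0.0082] [ 0.5508 -0.0273  0.0007] [0.5973 0.0172 0.0461]
wide_disc sil 0.2 [310. 204.] 408 [0.6663 0.1163 0.0383] [ 0.603   0.0931 -0.0015] [0.684  0.1715 0.0587]
wide_disc tip 0.56 [250.6 201.4] [ 0.5645 -0.0032  0.    ]
small_disc sil 0.51 [291. 182.] 119 [0.5585 0.1063 0.0111] [ 0.5167  0.0938 -0.0033]
[... 3173 characters left out ...]
 0.    ]
round_dish tip 0.89 [139.6 283.3] [0.5302 0.292  0.    ]
vice sil 0.83 [298. 188.] 567 [ 0.5567 -0.0969  0.0191] [ 0.5368 -0.1806 -0.0009] [ 0.6369 -0.0828  0.0401]
vice tip 0.88 [295.4 196.4] [ 0.5627 -0.1022  0.    ]
jar sil 0.71 [234. 178.] 489 [0.6548 0.0001 0.0352] [ 0.6447 -0.0877  0.0009] [0.7843 0.0132 0.0604]
jar tip 0.75 [232.1 192.1] [ 0.6705 -0.0076  0.    ]
jar tip 0.23 [257.8 212.8] [0.5658 0.0076 0.    ]
beaker sil 0.73 [186. 200.] 688 [0.6453 0.1254 0.0389] [ 0.6343  0.0435 -0.0003] [0.7572 0.144  0.0568]
beaker sil 0.26 [341. 215.] 262 [ 0.4347 -0.0947  0.0089] [ 0.4207 -0.1284 -0.0009] [ 0.4544 -0.079   0.0453]
beaker tip 0.69 [188. 215.] [0.6531 0.1218 0.    ]
2.1
```

View pics/scene0.png

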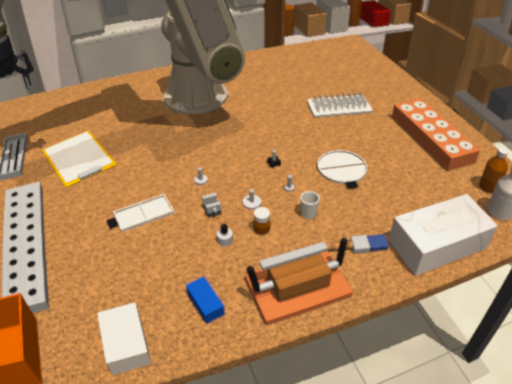

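View pics/side0.png

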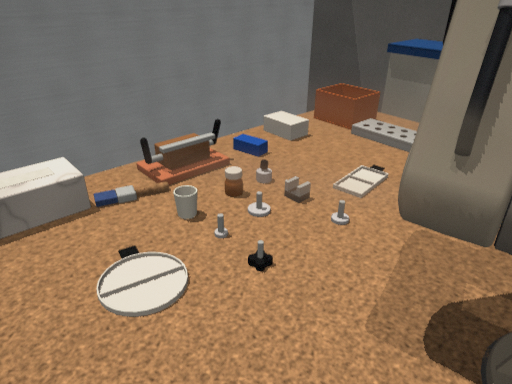

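The tray is at pixel (142,213) with its tab toward -y, at pixel (112,223). The dish is at (342,166) with its tab at (351,184). All four parts are visible and standing free. Next I'll fit exact positions.

```bash
cat > fit.py <<'E'
from h import *
np.set_printoptions(precision=4,suppress=True)
# approx bases
B=dict(wide_disc=(.566,0.001,.044),small_disc=(.549,.109,.044),extractor=(.675,-.106,.051),star_knob=(.441,.112,.046),middle_disc=(.436,-.102,.044))
if __name__=="__main__":
  for c in("scene","side"):
    p=snap(c);C=cloud(p,p["depth"]>0)
    for n,(x,y,h) in B.items():
        d=np.hypot(C[:,0]-x,C[:,1]-y);m=d<.03
        t=C[m&(abs(C[:,2]-h)<.003)]
        lo=C[m&(C[:,2]>.015)]
        print(c,n,"top",len(t),t.mean(0) if len(t) else None, (t.min(0)+t.max(0))/2 if len(t) else None,"all",len(lo),lo[:,:2].mean(0))
    for n,(x,y) in dict(tray=(.51,-.275),dish=(.525,.29)).items():
        d=np.hypot(C[:,0]-x,C[:,1]-y)
        V,U=np.nonzero(p["depth"]>0)
        g=p["pixels"][V,U].astype(int)
        bright=(g.min(1)>130)&(g.max(1)-g.min(1)<45)
        dark=(g.max(1)<60)
        m=(d<.09)&bright&(C[:,2]<.02)
        q=C[m][:,:2].astype(np.float32)
        print(c,n,"rect",cv2.minAreaRect(q),"circ",cv2.minEnclosingCircle(q),len(q))
        k=(d<.115)&dark&(C[:,2]<.02)&(d>.06)
        print("  tab",k.sum(),C[k].mean(0) if k.any() else None)
  print(get_state()["clock"])
E
python3 fit.py
```

```text
scene wide_disc top 15 [ 0.5725 -0.0042  0.0434] [ 0.5719 -0.0038  0.0435] all 54 [ 0.5742 -0.005 ]
scene small_disc top 17 [0.5555 0.1077 0.0436] [0.5546 0.1079 0.044 ] all 52 [0.5575 0.1067]
scene extractor top 33 [ 0.6718 -0.1086  0.0502] [ 0.6719 -0.109   0.0507] all 208 [ 0.6766 -0.1093]
scene star_knob top 10 [0.4441 0.1083 0.0462] [0.443  0.1087 0.0457] all 93 [0.4454 0.1076]
scene middle_disc top 14 [ 0.441  -0.1045  0.0435] [ 0.4409 -0.1042  0.0435] all 46 [ 0.4425 -0.1052]
scene tray rect ((0.5100501775741577, -0.27641546726226807), (0.07758253067731857, 0.13911359012126923), 7.470065116882324) circ ((0.5126969814300537, -0.2753368020057678), 0.07589670270681381) 1085
  tab 59 [ 0.5245 -0.3576  0.0099]
scene dish rect ((0.5270089507102966, 0.2822606861591339), (0.13534708321094513, 0.1408194899559021), 68.03385925292969) circ ((0.5267885327339172, 0.2835981547832489), 0.07203932106494904) 1179
  tab 50 [0.6091 0.2672 0.0099]
side wide_disc top 20 [0.5702 0.0009 0.0439] [ 0.5702 -0.0005  0.0434] all 76 [0.5686 0.0024]
side small_disc top 30 [0.553  0.1128 0.0438] [0.5534 0.1127 0.0434] all 101 [0.5514 0.114 ]
side extractor top 25 [ 0.6679 -0.1025  0.0508] [ 0.6685 -0.1034  0.0507] all 201 [ 0.6645 -0.099 ]
side star_knob top 29 [0.4399 0.1147 0.0459] [0.4404 0.1139 0.0454] all 270 [0.4385 0.1163]
side middle_disc top 21 [ 0.4374 -0.0977  0.0438] [ 0.4371 -0.0975  0.0432] all 90 [ 0.4366 -0.0966]
side tray rect ((0.5084493160247803, -0.27126866579055786), (0.07127773016691208, 0.14086180925369263), 7.8376312255859375) circ ((0.5095702409744263, -0.27053302526474), 0.07658186554908752) 652
  tab 26 [ 0.517  -0.3514  0.0109]
side dish rect ((0.5257061719894409, 0.28718435764312744), (0.1379014551639557, 0.13877806067466736), 22.02120018005371) circ ((0.5257530212402344, 0.28638237714767456), 0.0707983523607254) 3592
  tab 126 [0.6056 0.2744 0.0106]
2.2
```

```bash
python3 -m inch '[[0,0,0,0,0,-8,8.5],[0,0,0,0,0,-8,8.5],[0,0,0,0,0,-8,8.5],[0,0,0,0,0,-8,8.5],[0,0,0,0,0,-8,8.5]]' 30
python3 -m inch '[[0,0,0,0,0,-8,7],[0,0,0,0,0,-8,7],[0,0,0,0,0,-8,7],[0,0,0,0,0,-7.44,7],[0,0,0,0,0,0,7]]'
python3 -c "
from h import *
print(tcpT(get_state()),get_state()['joint_pos']);print(vision.read_camera('wrist')['tool_from_camera'])"
```

```text
clock: 2.7
tcp_pos: [0.183, -0.5452, 0.2313]
orientation: [0.0, 0.871, 0.492, -0.0]
wrist_force: [-0.3, -0.6, -0.2]
finger_gap: 0.0853
clock: 3.2
tcp_pos: [0.1829, -0.5451, 0.2313]
orientation: [0.0, 0.707, 0.707, -0.0]
wrist_force: [-0.5, -0.3, 0.4]
finger_gap: 0.0703
[[-1.41386733e-04  9.99999990e-01  1.55612435e-05  1.82933487e-01]
 [ 9.99999990e-01  1.41387015e-04 -1.81128659e-05 -5.45138304e-01]
 [-1.81150659e-05  1.55586825e-05 -1.00000000e+00  2.31298499e-01]
 [ 0.00000000e+00  0.00000000e+00  0.00000000e+00  1.00000000e+00]] [-1.38661807e+00  3.13216566e-01  4.60627782e-02  1.30362188e+00
  1.19808897e-05  1.84036874e-01]
[[ 2.87952057e-04  9.47537724e-01  3.19643830e-01  8.14669670e-02]
 [ 9.99999325e-01  8.70843309e-05 -1.15900110e-03  3.96616120e-04]
 [-1.12603324e-03  3.19643948e-01 -9.47537059e-01 -1.43352970e-01]
 [ 0.00000000e+00  0.00000000e+00  0.00000000e+00  1.00000000e+00]]
```

```bash
python3 -m inch '[[3,3.6,0,0,0,0,7],[3,3.6,0,0,0,0,7],[3,3.6,0,0,0,0,7],[3,3.6,0,0,0,0,7],[3,3.6,0,0,0,0,7]]'
python3 -m inch '[[3,3.6,0,0,0,0,5],[3,3.6,0,0,0,0,5],[3,3.6,0,0,0,0,5],[3,3.6,0,0,0,0,5],[0,0,0,0,0,0,5]]'
cat > look.py <<'E'
from h import *
import sys
np.set_printoptions(precision=4,suppress=True)
p=snap("wrist",sys.argv[1])
for n in sys.argv[2:]:
    for r in tip_of(p,n)[:2]: print(n,"tip",round(r["confidence"],2),np.round(r["location"],1),onplane(p,[r["location"]],0)[0])
    for r in silhouettes(p,n)[:1]:
        C=cloud(p,r["mask"]);h=np.percentile(C[:,2],98)
        t=C[C[:,2]>h-.005]
        print(n,"sil",round(r["confidence"],2),np.round(r["location"]),"top",h,len(t),(t.min(0)+t.max(0))/2,t.max(0)-t.min(0))
        if n in("oblong_tray","round_dish"): 
            q=C[C[:,2]<.02][:,:2].astype(np.float32);print(cv2.minAreaRect(q),cv2.minEnclosingCircle(q))
s=get_state();print(s["clock"],s["tcp_pos"],s["finger_gap"])
E
python3 look.py w1.png oblong_tray
```

```text
clock: 3.75
tcp_pos: [0.3641, -0.3939, 0.2315]
orientation: [0.0, 0.708, 0.706, -0.0]
wrist_force: [1.5, -1.2, -0.8]
finger_gap: 0.0698
clock: 4.25
tcp_pos: [0.5105, -0.2714, 0.2311]
orientation: [0.0, 0.706, 0.708, 0.001]
wrist_force: [-0.2, -0.8, 0.5]
finger_gap: 0.0498
oblong_tray tip 0.91 [254.1 158.9] [ 0.5081 -0.273   0.    ]
oblong_tray sil 0.76 [256. 162.] top 0.011727813087123508 1525 [ 0.5107 -0.284   0.0099] [0.0874 0.1683 0.0062]
((0.5125338435173035, -0.286253422498703), (0.07528191804885864, 0.1653478443622589), 7.839489459991455) ((0.5120991468429565, -0.28303763270378113), 0.08630915731191635)
4.4 [ 0.5068 -0.2751  0.2311] 0.04985761284730723
```

View pics/w1.png

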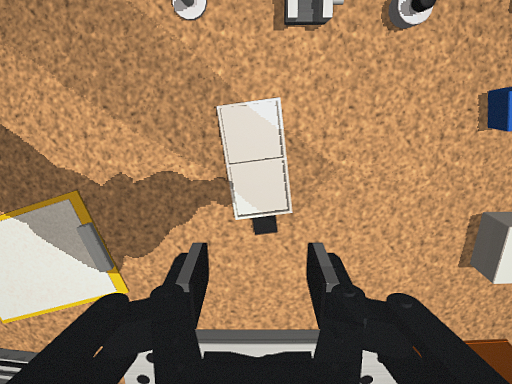

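The tray shows at pixels (217-292, 98-218) with its tab below at (265,225), which agrees with the earlier fit. Next is the wide disc.

```bash
python3 -m inch '[[4.5,1.1,1,0,0,0,5],[4.5,1.1,1,0,0,0,5],[4.5,1.1,1,0,0,0,5],[4.5,1.1,1,0,0,0,5],[4.5,1.0,1,0,0,0,5]]'
python3 -m inch '[[4.8,1,1,0,0,0,5],[0,0,2,0,0,0,5],[0,0,0,0,0,0,4.5],[0,0,0,0,0,0,4.5]]'
python3 look.py w2.png wide_disc
```

```text
clock: 4.9
tcp_pos: [0.5607, -0.0506, 0.1812]
orientation: [0.0, 0.709, 0.705, -0.0]
wrist_force: [1.0, -1.1, 0.4]
finger_gap: 0.0499
clock: 5.3
tcp_pos: [0.5704, -0.0038, 0.1513]
orientation: [-0.0, 0.708, 0.706, -0.001]
wrist_force: [0.1, -0.7, -1.0]
finger_gap: 0.045
wide_disc tip 0.89 [256.9 174.5] [ 0.5707 -0.0034  0.    ]
wide_disc sil 0.98 [257. 175.] top 0.045178636980618414 165 [ 0.5721 -0.0016  0.0434] [0.011  0.0115 0.0061]
5.45 [ 0.5715 -0.0041  0.1525] 0.04506380341528298
```

View pics/w2.png

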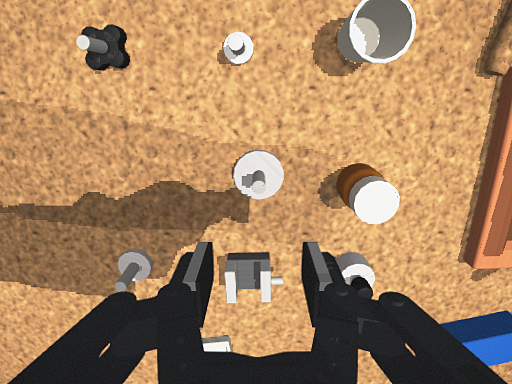

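The wide disc is directly below at pixel (257,175), with its surroundings clear. Descending.

```bash
python3 -m inch '[[0.2,0,4,0,0,0,4.5],[0,0,4,0,0,0,4.5],[0,0,3.5,0,0,0,4.5],[0,0,2.2,0,0,0,4.5],[0,0,0,0,0,0,3]]'
python3 -m inch '[[0,0,0,0,0,0,2],[0,0,0,0,0,0,0.8],[0,0,0,0,0,0,0.8],[0,0,0,0,0,0,0.8],[0,0,0,0,0,0,0.8]]' 40
```

```text
clock: 5.95
tcp_pos: [0.5686, -0.0012, 0.0118]
orientation: [-0.002, 0.708, 0.706, -0.002]
wrist_force: [-0.7, -0.7, -0.4]
finger_gap: 0.0317
clock: 6.45
tcp_pos: [0.5727, -0.0008, 0.0162]
orientation: [0.002, 0.707, 0.707, 0.001]
wrist_force: [-0.2, -1.8, 7.4]
finger_gap: 0.0109
```

```bash
python3 -m inch '[[0,0,-2,0,0,0,0.8],[0,0,-4,0,0,0,0.8],[0,0,-4,0,0,0,0.8],[0,0,0,0,0,0,0.8],[0,0,0,0,0,0,0.8]]'
python3 look.py w3.png wide_disc
```

```text
clock: 6.95
tcp_pos: [0.5719, -0.0002, 0.1156]
orientation: [0.001, 0.707, 0.707, 0.001]
wrist_force: [0.0, 0.2, -1.0]
finger_gap: 0.0106
wide_disc tip 0.63 [254.7 240.3] [ 0.5708 -0.0529  0.    ]
wide_disc sil 0.76 [255. 234.] top 0.14457325701912094 564 [ 0.5724 -0.0005  0.1433] [0.0105 0.0118 0.0073]
7.1 [0.5697 0.     0.1127] 0.011077034126521076
```

View pics/w3.png

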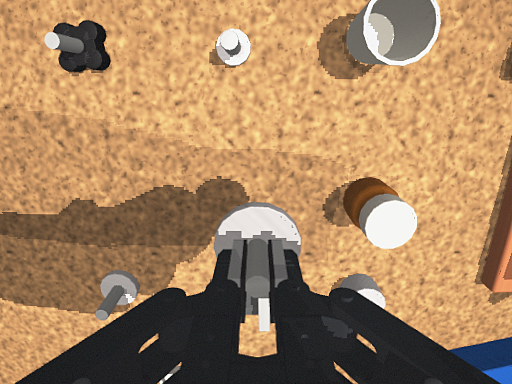

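The disc is held upright at pixel (257,235). Carrying it to the tab bay.

```bash
python3 -m inch '[[-4.4,-0.8,0,0,0,0,0.8],[-4.4,-0.8,0,0,0,0,0.8],[-4.4,-0.8,0,0,0,0,0.8],[-4.4,-0.8,0,0,0,0,0.8],[-4.4,-0.8,0,0,0,0,0.8]]'
python3 -m inch '[[-4.4,-0.8,0,0,0,0,0.8],[-4.2,-0.9,0,0,0,0,0.8],[0,0,3,0,0,0,0.8],[0,0,0,0,0,0,0.8],[0,0,0,0,0,0,0.8]]'
python3 look.py w4.png oblong_tray wide_disc
```

```text
clock: 7.6
tcp_pos: [0.5294, -0.2212, 0.1125]
orientation: [-0.001, 0.707, 0.707, -0.0]
wrist_force: [0.4, 0.0, -1.1]
finger_gap: 0.0104
clock: 8.1
tcp_pos: [0.5124, -0.3047, 0.0825]
orientation: [-0.003, 0.707, 0.707, -0.0]
wrist_force: [0.3, -0.1, -0.0]
finger_gap: 0.0105
oblong_tray tip 0.61 [257.8 160.4] [ 0.5132 -0.2744  0.    ]
oblong_tray sil 0.88 [251. 136.] top 0.011522035171963516 2838 [ 0.5097 -0.2701  0.0401] [0.0875 0.1379 0.0672]
((0.5097653865814209, -0.27347806096076965), (0.0742965117096901, 0.13938391208648682), 6.684079647064209) ((0.5104743838310242, -0.27349549531936646), 0.07716616243124008)
wide_disc tip 0.92 [254.4 236.6] [ 0.5106 -0.3365  0.    ]
8.35 [ 0.5148 -0.3057  0.0854] 0.010848323228175253
```

View pics/w4.png

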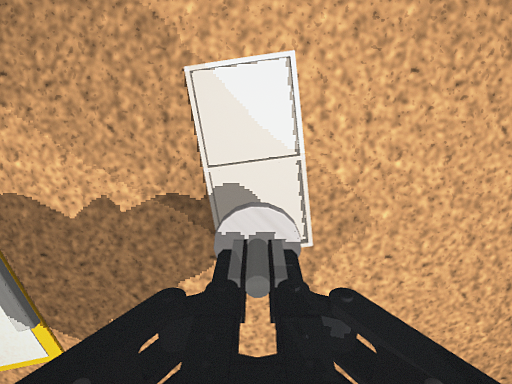

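```bash
python3 -m inch '[[-0.2,0,3,0,0,0,0.8],[0,0,2,0,0,0,0.8],[0,0,1,0,0,0,0.8],[0,0,0.4,0,0,0,0.8],[0,0,0,0,0,0,0.8]]'
python3 -m inch '[[0,0,0.15,0,0,0,0.8],[0,0,0,0,0,0,0.8]]'
python3 -m inch '[[0,0,0.15,0,0,0,0.8],[0,0,0,0,0,0,0.8]]'
```

```text
clock: 8.85
tcp_pos: [0.5142, -0.3081, 0.0206]
orientation: [0.0, 0.707, 0.707, -0.0]
wrist_force: [0.4, 0.2, -0.7]
finger_gap: 0.01
clock: 9.05
tcp_pos: [0.5146, -0.3087, 0.0197]
orientation: [0.001, 0.707, 0.707, 0.0]
wrist_force: [-0.0, -0.5, -0.7]
finger_gap: 0.0105
clock: 9.25
tcp_pos: [0.5147, -0.3088, 0.0192]
orientation: [0.001, 0.707, 0.707, 0.0]
wrist_force: [-2.4, 1.7, 7.1]
finger_gap: 0.0106
```

Contact at about 7 N, so the disc is on the floor. Releasing and rising.

```bash
python3 -m inch '[[0,0,0,0,0,0,2],[0,0,0,0,0,0,3],[0,0,0,0,0,0,3.5],[0,0,0,0,0,0,3.5],[0,0,-3,0,0,0,3.5]]'
python3 -m inch '[[0,0,-5,0,0,0,4],[0,0,-5,0,0,0,4.5],[0,0,0,0,0,0,4.5],[0,0,0,0,0,0,4.5]]'
python3 look.py w5.png wide_disc oblong_tray
```

```text
clock: 9.75
tcp_pos: [0.5112, -0.3061, 0.0435]
orientation: [-0.004, 0.707, 0.707, -0.0]
wrist_force: [-0.5, 0.3, 0.2]
finger_gap: 0.035
clock: 10.15
tcp_pos: [0.515, -0.309, 0.149]
orientation: [0.002, 0.707, 0.707, 0.0]
wrist_force: [0.3, 0.3, -1.0]
finger_gap: 0.0452
wide_disc tip 0.89 [254.8 176.9] [ 0.5139 -0.3107  0.    ]
oblong_tray tip 0.9 [249.7 140.9] [ 0.5092 -0.2758  0.    ]
oblong_tray sil 0.91 [250. 125.] top 0.011749742126525676 2794 [ 0.5105 -0.2852  0.0099] [0.0903 0.1685 0.0062]
((0.5115222930908203, -0.2860853374004364), (0.07574749737977982, 0.16708998382091522), 8.430754661560059) ((0.5107921361923218, -0.28351080417633057), 0.08635144680738449)
10.4 [ 0.513  -0.3075  0.1453] 0.044869708449398964
```

View pics/w5.png

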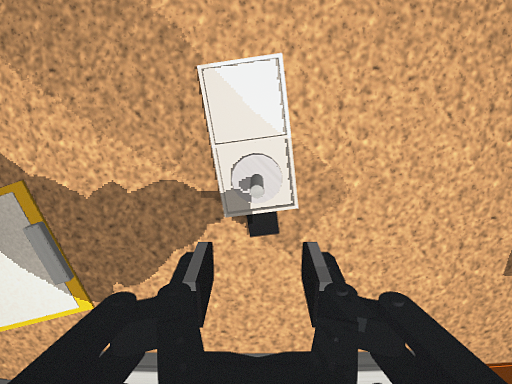

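The wide disc stands centred in the tab bay at pixel (256,178). Next is the extractor.

```bash
python3 -m inch '[[3.4,2.6,0,0,0,0,4.5],[3.4,2.6,0,0,0,0,4.5],[3.4,2.6,0,0,0,0,4.5],[3.4,2.6,0,0,0,0,4.5],[3.4,2.6,0,0,0,0,4.5]]'
python3 -m inch '[[3.2,2.6,0,0,0,0,4.5],[0,0,0,0,0,0,4.5],[0,0,0,0,0,0,4.5],[0,0,0,0,0,0,4.5]]'
python3 look.py w6.png extractor
```

```text
clock: 10.9
tcp_pos: [0.6442, -0.1367, 0.1458]
orientation: [-0.001, 0.707, 0.707, -0.001]
wrist_force: [0.4, -0.7, 0.5]
finger_gap: 0.0449
clock: 11.3
tcp_pos: [0.669, -0.1068, 0.1462]
orientation: [-0.001, 0.707, 0.707, -0.001]
wrist_force: [0.4, -0.2, -0.4]
finger_gap: 0.0449
extractor tip 0.88 [260.3 172.1] [ 0.6725 -0.1026  0.    ]
extractor sil 0.62 [258. 180.] top 0.05252736996948379 357 [ 0.6715 -0.1059  0.0508] [0.0171 0.0166 0.0064]
11.45 [ 0.6693 -0.1076  0.1472] 0.044932388592322466
```

View pics/w6.png

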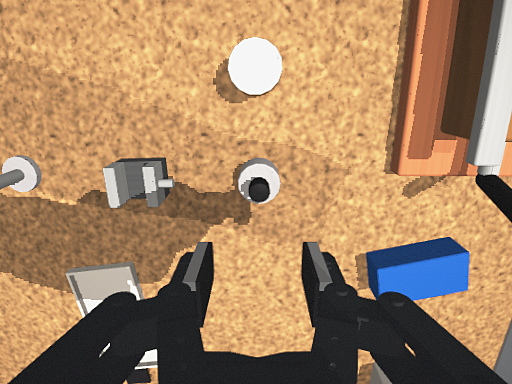

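The extractor is at pixel (260,187), with a clear approach.

```bash
python3 -m inch '[[0.15,0.2,4,0,0,0,4.5],[0,0,4,0,0,0,4.5],[0,0,2.5,0,0,0,4.5],[0,0,1.3,0,0,0,4.5],[0,0,0,0,0,0,3.5]]' 60
python3 -m inch '[[0,0,0,0,0,0,2.5],[0,0,0,0,0,0,1.4],[0,0,0,0,0,0,1.4],[0,0,0,0,0,0,1.4],[0,0,0,0,0,0,1.4]]'
```

```text
clock: 11.95
tcp_pos: [0.6702, -0.1052, 0.0274]
orientation: [-0.002, 0.708, 0.707, -0.001]
wrist_force: [-0.1, 0.2, 0.1]
finger_gap: 0.0353
clock: 12.45
tcp_pos: [0.6732, -0.1052, 0.031]
orientation: [0.001, 0.707, 0.707, 0.001]
wrist_force: [-1.2, -1.2, 6.2]
finger_gap: 0.0159
```

```bash
python3 -m inch '[[0,0,-1,0,0,0,1.4],[0,0,-2,0,0,0,1.4],[0,0,-4,0,0,0,1.4],[0,0,-3,0,0,0,1.4],[0,0,0,0,0,0,1.4]]'
python3 look.py w7.png extractor
```

```text
clock: 12.95
tcp_pos: [0.6749, -0.1054, 0.1351]
orientation: [0.004, 0.707, 0.707, 0.002]
wrist_force: [0.9, -0.2, -1.8]
finger_gap: 0.0158
extractor tip 0.57 [255.1 227.6] [ 0.6748 -0.1545  0.    ]
extractor sil 0.88 [254. 236.] top 0.15680621111395251 1017 [ 0.6755 -0.1051  0.155 ] [0.0159 0.0172 0.0065]
13.1 [ 0.6713 -0.1045  0.1283] 0.015546098150066348
```

View pics/w7.png

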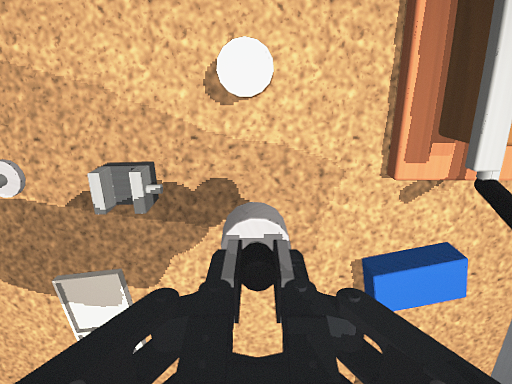

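The extractor is held upright at pixel (257,240). Moving it to the far bay.

```bash
python3 -m inch '[[-2.7,-3.3,0,0,0,0,1.4],[-2.7,-3.3,0,0,0,0,1.4],[-2.7,-3.3,0,0,0,0,1.4],[-2.7,-3.3,0,0,0,0,1.4],[-2.65,-3.4,0,0,0,0,1.4]]'
python3 -m inch '[[0,0,4,0,0,0,1.4],[0,0,0,0,0,0,1.4],[0,0,0,0,0,0,1.4],[0,0,0,0,0,0,1.4]]'
python3 look.py w8.png oblong_tray extractor
```

```text
clock: 13.6
tcp_pos: [0.5033, -0.2391, 0.127]
orientation: [-0.002, 0.707, 0.707, -0.0]
wrist_force: [-0.3, -1.1, -2.1]
finger_gap: 0.016
clock: 14.0
tcp_pos: [0.5067, -0.2388, 0.0897]
orientation: [0.0, 0.707, 0.707, 0.0]
wrist_force: [0.3, -0.6, -1.6]
finger_gap: 0.0157
oblong_tray sil 0.8 [261. 190.] top 0.011635013939735827 2017 [ 0.5079 -0.285   0.0609] [0.0836 0.17   0.1085]
((0.511900007724762, -0.29094159603118896), (0.07451840490102768, 0.1741645783185959), 7.813920974731445) ((0.5126813650131226, -0.28760427236557007), 0.09083685278892517)
extractor tip 0.64 [253.4 225.1] [ 0.5044 -0.2641 -0.    ]
extractor sil 0.96 [255. 236.] top 0.11154664251477157 1000 [ 0.5075 -0.2386  0.1095] [0.0153 0.0177 0.0058]
14.25 [ 0.5069 -0.2391  0.0901] 0.015796290548308785
```

View pics/w8.png

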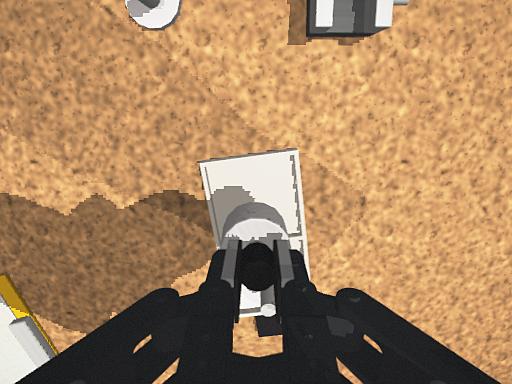

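```bash
python3 -m inch '[[-0.1,-0.15,2.5,0,0,0,1.4],[0,0,2,0,0,0,1.4],[0,0,0.8,0,0,0,1.4],[0,0,0.2,0,0,0,1.4],[0,0,0,0,0,0,1.4]]'
python3 -m inch '[[0,0,0.15,0,0,0,1.4],[0,0,0,0,0,0,1.4]]'
python3 -m inch '[[0,0,0.15,0,0,0,1.4],[0,0,0,0,0,0,1.4]]'
```

```text
clock: 14.75
tcp_pos: [0.5048, -0.2403, 0.0349]
orientation: [0.0, 0.707, 0.707, 0.0]
wrist_force: [-0.1, -0.2, -0.9]
finger_gap: 0.016
clock: 14.95
tcp_pos: [0.5055, -0.2409, 0.0341]
orientation: [0.001, 0.707, 0.707, 0.0]
wrist_force: [-0.7, 0.4, 3.4]
finger_gap: 0.0155
clock: 15.15
tcp_pos: [0.5055, -0.2411, 0.0339]
orientation: [0.002, 0.707, 0.707, 0.0]
wrist_force: [-4.2, 0.9, 13.0]
finger_gap: 0.0161
```

```bash
python3 -m inch '[[0,0,-0.1,0,0,0,1.4],[0,0,0,0,0,0,2.5],[0,0,0,0,0,0,3.5],[0,0,0,0,0,0,3.5],[0,0,-3,0,0,0,3.5]]'
python3 -m inch '[[0,0,-4,0,0,0,4],[0,0,-4,0,0,0,4.5],[0,0,0,0,0,0,4.5],[0,0,0,0,0,0,4.5]]'
python3 look.py w9.png wide_disc extractor
```

```text
clock: 15.65
tcp_pos: [0.5017, -0.2385, 0.0587]
orientation: [-0.004, 0.707, 0.707, -0.001]
wrist_force: [-0.0, 0.0, -0.5]
finger_gap: 0.0346
clock: 16.05
tcp_pos: [0.5053, -0.2408, 0.1433]
orientation: [0.001, 0.707, 0.707, 0.0]
wrist_force: [-0.0, -0.2, 0.0]
finger_gap: 0.0449
wide_disc tip 0.95 [264.4 243.8] [ 0.5139 -0.3119  0.    ]
wide_disc sil 0.89 [265. 246.] top 0.04806517104570698 149 [ 0.5159 -0.3093  0.0463] [0.0108 0.012  0.006 ]
extractor tip 0.59 [254.4 180.6] [ 0.5038 -0.2444  0.    ]
extractor sil 0.7 [254. 180.] top 0.055390095129936104 374 [ 0.5045 -0.2412  0.0538] [0.0175 0.0172 0.0064]
16.3 [ 0.5036 -0.2397  0.1407] 0.04496924907288183
```

View pics/w9.png

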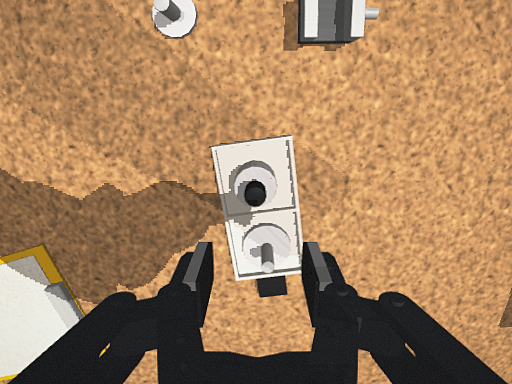

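Both stand well inside their bays, the extractor at (255,190) and the disc at (266,245). Next is the small disc.

```bash
python3 -m inch '[[4.4,0.6,0,0,0,0,4.5],[4.4,0.6,0,0,0,0,4.5],[4.4,0.6,0,0,0,0,4.5],[4.4,0.6,0,0,0,0,4.5],[4.4,0.6,0,0,0,0,4.5]]'
python3 -m inch '[[4.4,0.6,0,0,0,0,4.5],[4.4,0.7,0,0,0,0,4.5],[4.2,0.7,0,0,0,0,4.5],[0,0,0,0,0,0,4.5],[0,0,0,0,0,0,4.5]]'
python3 look.py w10.png small_disc
```

```text
clock: 16.8
tcp_pos: [0.5339, -0.0185, 0.1413]
orientation: [-0.001, 0.707, 0.707, -0.0]
wrist_force: [1.0, -0.0, 0.1]
finger_gap: 0.0448
clock: 17.3
tcp_pos: [0.5538, 0.1107, 0.1412]
orientation: [-0.0, 0.706, 0.708, -0.001]
wrist_force: [0.5, 1.2, -0.2]
finger_gap: 0.0447
small_disc tip 0.79 [259.8 177.2] [0.5568 0.1112 0.    ]
small_disc sil 0.94 [256. 180.] top 0.04560596875430618 171 [0.555  0.1104 0.0434] [0.0114 0.0115 0.0054]
17.45 [0.5541 0.1086 0.1418] 0.04504198907395751
```

View pics/w10.png

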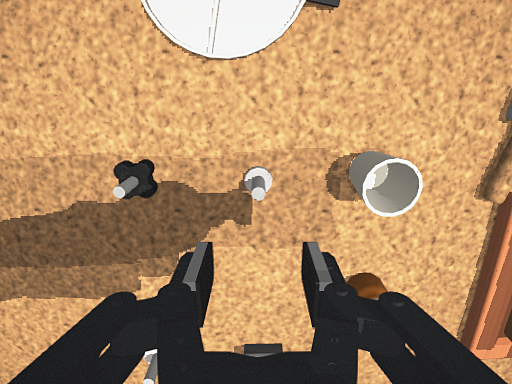

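The small disc is at pixel (258,183), centred under the hand.

```bash
python3 -m inch '[[0.1,0.1,4,0,0,0,4.5],[0,0,4,0,0,0,4.5],[0,0,3,0,0,0,4.5],[0,0,1.6,0,0,0,4.5],[0,0,0,0,0,0,3]]' 40
python3 -m inch '[[0,0,0,0,0,0,2],[0,0,0,0,0,0,0.8],[0,0,0,0,0,0,0.8],[0,0,0,0,0,0,0.8],[0,0,0,0,0,0,0.8]]'
python3 -m inch '[[0,0,-1,0,0,0,0.8],[0,0,-2,0,0,0,0.8],[0,0,-4,0,0,0,0.8],[0,0,-3,0,0,0,0.8],[0,0,0,0,0,0,0.8]]'
python3 look.py w11.png small_disc
```

```text
clock: 17.95
tcp_pos: [0.553, 0.109, 0.0135]
orientation: [-0.002, 0.708, 0.706, -0.002]
wrist_force: [0.0, -0.3, 0.3]
finger_gap: 0.0317
clock: 18.45
tcp_pos: [0.5562, 0.1107, 0.0172]
orientation: [0.001, 0.707, 0.707, 0.001]
wrist_force: [-0.3, -0.6, 2.7]
finger_gap: 0.0106
clock: 18.95
tcp_pos: [0.5589, 0.1111, 0.1219]
orientation: [0.003, 0.707, 0.707, 0.003]
wrist_force: [0.3, 0.5, -1.0]
finger_gap: 0.0107
small_disc tip 0.56 [254.7 234.1] [0.5585 0.0619 0.    ]
small_disc sil 0.57 [255. 246.] top 0.1500943206475988 527 [0.5594 0.1118 0.148 ] [0.0102 0.012  0.0059]
19.1 [0.5552 0.1108 0.1163] 0.01020448936689386
```

View pics/w11.png

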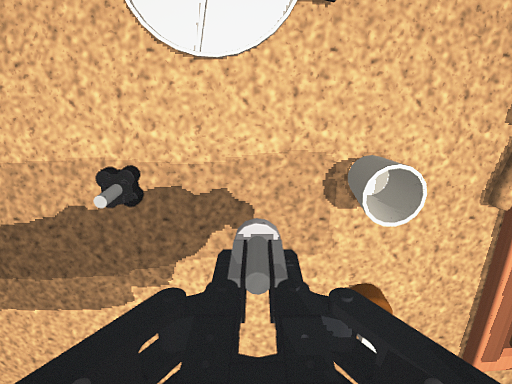

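The small disc is held upright at pixel (257,235). Moving to the dish.

```bash
python3 -m inch '[[4.2,0.1,0,0,0,0,0.8],[4.2,0.1,0,0,0,0,0.8],[4.2,0.1,0,0,0,0,0.8],[4.2,0.1,0,0,0,0,0.8],[0,0,3,0,0,0,0.8]]'
python3 -m inch '[[0,0,0,0,0,0,0.8],[0,0,0,0,0,0,0.8],[0,0,0,0,0,0,0.8]]'
python3 look.py w12.png round_dish small_disc
```

```text
clock: 19.6
tcp_pos: [0.5613, 0.2845, 0.0882]
orientation: [0.001, 0.705, 0.709, 0.003]
wrist_force: [0.2, 0.7, -0.4]
finger_gap: 0.0106
clock: 19.9
tcp_pos: [0.5596, 0.2778, 0.0865]
orientation: [-0.0, 0.708, 0.707, -0.0]
wrist_force: [-0.5, 0.5, -0.7]
finger_gap: 0.0103
round_dish tip 0.85 [213.7 187.1] [0.5268 0.286  0.    ]
round_dish sil 0.85 [209. 181.] top 0.011432467684394394 4310 [0.5395 0.2854 0.0098] [0.1644 0.1383 0.0067]
((0.5322218537330627, 0.2913040220737457), (0.15972183644771576, 0.13112498819828033), 21.826997756958008) ((0.5387976169586182, 0.27998989820480347), 0.08304553478956223)
small_disc tip 0.83 [255.8 232.4] [0.5591 0.2475 0.    ]
small_disc sil 0.95 [256. 248.] top 0.11473575978716194 542 [0.5602 0.2789 0.1127] [0.0104 0.0132 0.006 ]
20.15 [0.5602 0.2783 0.0872] 0.010389961743844964
```

View pics/w12.png

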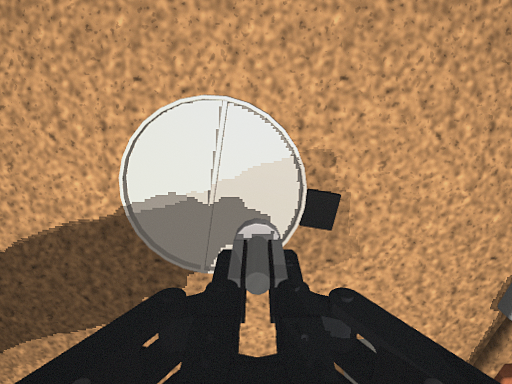

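The held disc is above the tab-side bay. The tab shows at (320,209) and the cross wall at (213,185).

```bash
python3 -m inch '[[0.1,-0.1,3,0,0,0,0.8],[0,0,2,0,0,0,0.8],[0,0,1.2,0,0,0,0.8],[0,0,0.3,0,0,0,0.8],[0,0,0,0,0,0,0.8]]'
python3 -m inch '[[0,0,0.15,0,0,0,0.8],[0,0,0,0,0,0,0.8]]'
python3 -m inch '[[0,0,0.15,0,0,0,0.8],[0,0,0,0,0,0,0.8]]'
```

```text
clock: 20.65
tcp_pos: [0.5586, 0.2796, 0.0215]
orientation: [0.0, 0.707, 0.707, -0.0]
wrist_force: [-0.5, -0.5, -0.8]
finger_gap: 0.0105
clock: 20.85
tcp_pos: [0.5594, 0.28, 0.0207]
orientation: [0.0, 0.707, 0.707, 0.001]
wrist_force: [-0.3, 1.1, -1.0]
finger_gap: 0.0105
clock: 21.05
tcp_pos: [0.5595, 0.28, 0.0201]
orientation: [0.001, 0.707, 0.707, 0.001]
wrist_force: [-2.3, -1.0, 7.0]
finger_gap: 0.0106
```

```bash
python3 -m inch '[[0,0,0,0,0,0,2],[0,0,0,0,0,0,3],[0,0,0,0,0,0,3.5],[0,0,0,0,0,0,3.5],[0,0,-3,0,0,0,3.5]]'
python3 -m inch '[[0,0,-5,0,0,0,4],[0,0,-4.5,0,0,0,4.5],[0,0,0,0,0,0,4.5],[0,0,0,0,0,0,4.5]]'
python3 look.py w13.png small_disc round_dish
```

```text
clock: 21.55
tcp_pos: [0.5552, 0.2785, 0.0442]
orientation: [-0.002, 0.707, 0.707, -0.004]
wrist_force: [-0.5, 0.2, -0.5]
finger_gap: 0.035
clock: 21.95
tcp_pos: [0.5596, 0.2801, 0.1448]
orientation: [0.001, 0.707, 0.707, 0.002]
wrist_force: [-0.3, -0.2, -1.0]
finger_gap: 0.0449
small_disc tip 0.65 [254.4 175.4] [0.5582 0.2816 0.    ]
small_disc sil 0.89 [255. 179.] top 0.04855267218577331 173 [0.5605 0.2803 0.0468] [0.0114 0.0115 0.0052]
round_dish tip 0.81 [220.2 168.5] [0.5258 0.2884 0.    ]
round_dish sil 0.55 [224. 170.] top 0.011504063218851456 3040 [0.5389 0.2853 0.0277] [0.1641 0.1391 0.0424]
((0.530569851398468, 0.28554022312164307), (0.15561780333518982, 0.1434943526983261), 28.727054595947266) ((0.5386334657669067, 0.2793741822242737), 0.08553720265626907)
22.2 [0.5575 0.2793 0.1413] 0.04485040181679388
```

View pics/w13.png

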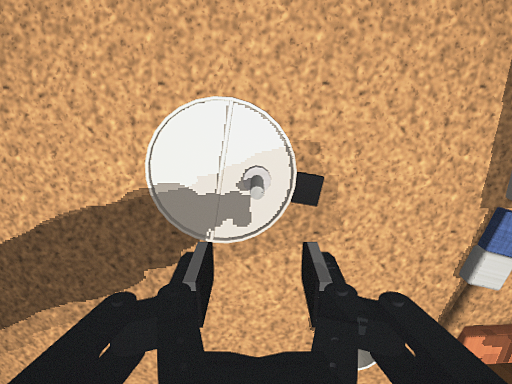

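The small disc stands in the tab bay at pixel (257,182). Last is the star knob.

```bash
python3 -m inch '[[-3.4,-2.3,0,0,0,0,4.5],[-3.4,-2.3,0,0,0,0,4.5],[-3.4,-2.3,0,0,0,0,4.5],[-3.4,-2.3,0,0,0,0,4.5],[-3.3,-2.4,0,0,0,0,4.5]]'
python3 -m inch '[[0,0,0,0,0,0,4.5],[0,0,0,0,0,0,4.5],[0,0,0,0,0,0,4.5]]'
python3 look.py w14.png star_knob
```

```text
clock: 22.7
tcp_pos: [0.4408, 0.1096, 0.1422]
orientation: [-0.001, 0.707, 0.707, -0.001]
wrist_force: [0.8, -0.6, 0.1]
finger_gap: 0.0448
clock: 23.0
tcp_pos: [0.4431, 0.111, 0.1431]
orientation: [0.0, 0.707, 0.707, 0.0]
wrist_force: [0.3, 0.7, 0.1]
finger_gap: 0.045
star_knob tip 0.76 [256.7 178.6] [0.4435 0.1097 0.    ]
star_knob tip 0.43 [252.6 348. ] [ 0.4386 -0.0981  0.    ]
star_knob sil 0.9 [256. 178.] top 0.047278929573851144 131 [0.4422 0.1122 0.0454] [0.0097 0.01   0.0061]
23.15 [0.4431 0.1114 0.1431] 0.04501740249308356
```

View pics/w14.png

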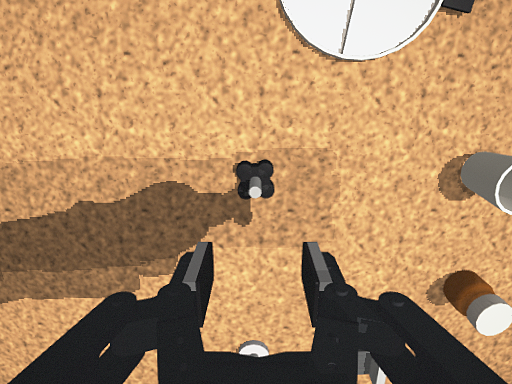

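The star knob is at pixel (255,180), centred.

```bash
python3 -m inch '[[0.05,-0.05,4,0,0,0,4.5],[0,0,4,0,0,0,4.5],[0,0,3,0,0,0,4.5],[0,0,1.3,0,0,0,4.5],[0,0,0,0,0,0,3]]' 40
python3 -m inch '[[0,0,0,0,0,0,2],[0,0,0,0,0,0,0.6],[0,0,0,0,0,0,0.6],[0,0,0,0,0,0,0.6],[0,0,0,0,0,0,0.6]]'
python3 -m inch '[[0,0,-1,0,0,0,0.6],[0,0,-2,0,0,0,0.6],[0,0,-4,0,0,0,0.6],[0,0,-3,0,0,0,0.6],[0,0,0,0,0,0,0.6]]'
python3 look.py w15.png star_knob
```

```text
clock: 23.65
tcp_pos: [0.4402, 0.1117, 0.018]
orientation: [-0.002, 0.707, 0.707, -0.002]
wrist_force: [-0.7, -0.0, -0.1]
finger_gap: 0.0316
clock: 24.15
tcp_pos: [0.4425, 0.1112, 0.0208]
orientation: [0.0, 0.707, 0.707, 0.0]
wrist_force: [0.2, -0.6, 1.8]
finger_gap: 0.0083
clock: 24.65
tcp_pos: [0.4453, 0.1115, 0.1251]
orientation: [0.003, 0.707, 0.707, 0.003]
wrist_force: [1.1, 0.7, 0.5]
finger_gap: 0.0083
star_knob tip 0.67 [257.8 233.3] [0.4477 0.0615 0.    ]
star_knob sil 0.69 [260. 234.] top 0.15152328922382746 404 [0.4458 0.1122 0.1497] [0.0084 0.0108 0.0063]
24.8 [0.4417 0.1112 0.1202] 0.00879323550294207
```

View pics/w15.png

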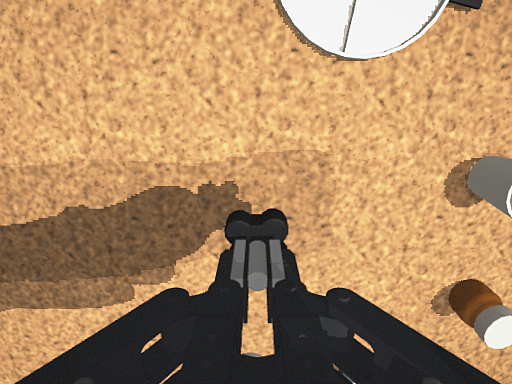

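The knob is held upright at pixel (257,225). Moving to the dish's other bay.

```bash
python3 -m inch '[[4.5,1.3,0,0,0,0,0.6],[4.5,1.3,0,0,0,0,0.6],[4.5,1.3,0,0,0,0,0.6],[4.5,1.3,0,0,0,0,0.6],[0,0,3,0,0,0,0.6]]'
python3 -m inch '[[0,0,0,0,0,0,0.6],[0,0,0,0,0,0,0.6],[0,0,0,0,0,0,0.6]]'
python3 look.py w16.png star_knob round_dish
```

```text
clock: 25.3
tcp_pos: [0.4982, 0.2974, 0.0921]
orientation: [0.001, 0.705, 0.709, 0.005]
wrist_force: [1.1, 0.3, -0.4]
finger_gap: 0.0084
clock: 25.6
tcp_pos: [0.4937, 0.2904, 0.0904]
orientation: [-0.0, 0.708, 0.707, -0.001]
wrist_force: [0.7, 0.4, -0.3]
finger_gap: 0.0082
star_knob tip 0.84 [259.8 236.1] [0.4965 0.2547 0.    ]
star_knob sil 0.56 [256. 233.] top 0.11666897353003577 404 [0.4945 0.2911 0.115 ] [0.0084 0.0107 0.0064]
round_dish tip 0.9 [298.8 201.4] [0.5275 0.2853 0.    ]
round_dish sil 0.59 [311. 184.] top 0.0115538104482492 3934 [0.5398 0.2858 0.0697] [0.164  0.1382 0.1263]
((0.5310883522033691, 0.281377911567688), (0.13723942637443542, 0.1505262851715088), 41.404563903808594) ((0.5397786498069763, 0.28350529074668884), 0.08214683085680008)
25.85 [0.4946 0.2909 0.0912] 0.008619875944732652
```

View pics/w16.png

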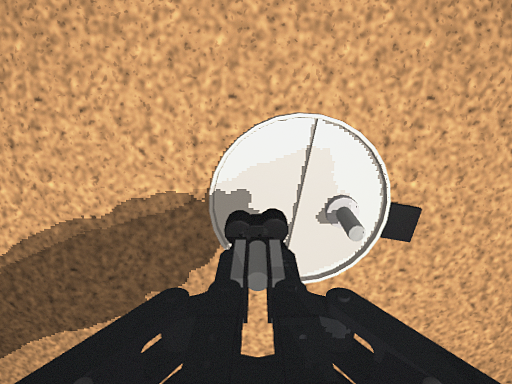

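```bash
python3 -m inch '[[0,-0.1,3,0,0,0,0.6],[0,0,2,0,0,0,0.6],[0,0,1.2,0,0,0,0.6],[0,0,0.3,0,0,0,0.6],[0,0,0,0,0,0,0.6]]'
python3 -m inch '[[0,0,0.15,0,0,0,0.6],[0,0,0,0,0,0,0.6]]'
python3 -m inch '[[0,0,0.15,0,0,0,0.6],[0,0,0,0,0,0,0.6]]'
```

```text
clock: 26.35
tcp_pos: [0.4932, 0.2912, 0.0254]
orientation: [0.0, 0.707, 0.707, -0.0]
wrist_force: [-0.3, -0.2, -0.1]
finger_gap: 0.0085
clock: 26.55
tcp_pos: [0.4938, 0.2915, 0.0246]
orientation: [0.0, 0.707, 0.707, 0.001]
wrist_force: [-1.1, 0.5, -1.2]
finger_gap: 0.0084
clock: 26.75
tcp_pos: [0.4939, 0.2916, 0.0238]
orientation: [0.001, 0.707, 0.707, 0.001]
wrist_force: [-1.9, -1.4, 6.4]
finger_gap: 0.0083
```

```bash
python3 -m inch '[[0,0,0,0,0,0,2],[0,0,0,0,0,0,3],[0,0,0,0,0,0,3],[0,0,0,0,0,0,3],[0,0,-3,0,0,0,3]]'
python3 -m inch '[[0,0,-5,0,0,0,3],[0,0,-5,0,0,0,3],[0,0,-3,0,0,0,3],[0,0,0,0,0,0,3],[0,0,0,0,0,0,3]]'
python3 look.py w17.png star_knob small_disc
python3 - <<'E'
from h import *
np.set_printoptions(precision=4,suppress=True)
for c in("scene","side"):
    p=snap(c,c+"9.png");C=cloud(p,p["depth"]>0)
    for n,(x,y,h) in dict(wide=(.514,-.308,.047),ext=(.505,-.241,.054),small=(.559,.28,.047),star=(.494,.291,.049),mid=(.439,-.101,.044)).items():
        t=C[(np.hypot(C[:,0]-x,C[:,1]-y)<.02)&(abs(C[:,2]-h)<.004)]
        print(c,n,len(t),(t.min(0)+t.max(0))/2 if len(t) else None)
    for n in("vice","jar","beaker"):
        for r in tip_of(p,n)[:1]: print(n,onplane(p,[r["location"]],0)[0])
E
```

```text
clock: 27.25
tcp_pos: [0.4899, 0.2899, 0.0487]
orientation: [-0.002, 0.707, 0.707, -0.004]
wrist_force: [-0.3, -0.1, 0.0]
finger_gap: 0.0301
clock: 27.75
tcp_pos: [0.4934, 0.2914, 0.1828]
orientation: [0.0, 0.707, 0.707, 0.001]
wrist_force: [0.2, -0.3, -0.5]
finger_gap: 0.0301
star_knob tip 0.84 [257.7 167.7] [0.4951 0.2908 0.    ]
star_knob tip 0.7 [380.  376.4] [ 0.67   -0.0144  0.    ]
star_knob sil 0.85 [259. 168.] top 0.05034079483075049 100 [0.4947 0.2919 0.0484] [0.0084 0.0102 0.0055]
small_disc tip 0.56 [318.2 178.1] [0.5608 0.2792 0.    ]
small_disc sil 0.64 [320. 180.] top 0.04870296458680457 131 [0.5593 0.2806 0.0466] [0.0113 0.0111 0.0057]
28.0 [0.4921 0.2908 0.1804] 0.030294464879227868
scene wide 19 [ 0.514  -0.3103  0.047 ]
scene ext 28 [ 0.5068 -0.2436  0.0536]
scene small 10 [0.5602 0.2785 0.0456]
scene star 11 [0.4943 0.2925 0.0484]
scene mid 14 [ 0.4398 -0.1046  0.0429]
vice [ 0.5672 -0.1034  0.    ]
jar [ 0.6689 -0.0129  0.    ]
beaker [0.665  0.1088 0.    ]
side wide 15 [ 0.5134 -0.3059  0.0462]
side ext 30 [ 0.5017 -0.2373  0.0536]
side small 41 [0.5595 0.2824 0.0461]
side star 40 [0.4933 0.2943 0.0483]
side mid 23 [ 0.4376 -0.0982  0.0436]
vice [ 0.5535 -0.1024  0.    ]
jar [ 0.6734 -0.0145  0.    ]
beaker [0.6633 0.1218 0.    ]
```

View pics/w17.png

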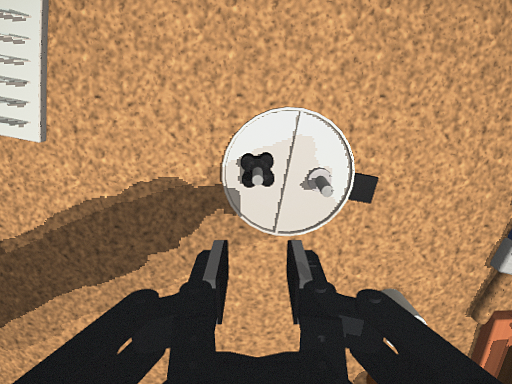

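View pics/scene9.png

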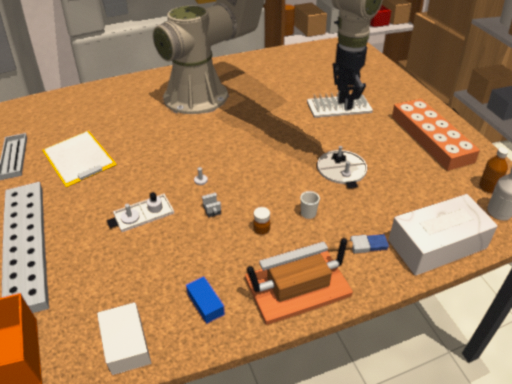

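Both kits are complete. In the scene view the tray holds the disc at (130,215) and the extractor at (155,204), and the dish holds the knob at (338,157) and the small disc at (348,168). The spare disc, vice, jar and beaker have not moved visibly.

```bash
python3 -c "
from workcell import workorder,get_state
print(workorder.hand_in(),get_state()['clock'])"
```

```text
the job is handed in; nothing more can be done
the job is handed in; nothing more can be done
```

Both kits are made up and the job is handed in, at about 28 s of the 102 s allowed.

- **Oblong tray:** the wide disc stands in the bay next to the tab and the heat extractor in the other.
- **Round dish:** the small disc stands in the bay next to the tab and the star knob in the other.
- **Order:** I placed them as listed: wide disc, extractor, small disc, star knob.

**Final checks:** the tops sit 2–3 mm higher than they did on the bench. That matches the 3 mm bay floors, so all four are upright and flat. All are released, and the hand was about 18 cm up when I handed in. Set-down forces were about 6–13 N. The middle disc measured within about 1.5 mm of its first position, and the vice and jar look unmoved in the pictures.

**Disagreements:**
- The scene and side cameras differ by up to about 6 mm on the same object. I used the wrist camera and averaged values, and the bays have more clearance than that.
- The network's position for the vice shifted about 9 mm between the first and last side-camera looks, and the beaker's shifted about 8–10 mm in both cameras. I put this down to network noise because neither was touched and both look unmoved in the pictures, but I did not check it by depth.

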